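# Clamp the hardness tester's head and hold its lever at the stop

### The arm

A 7-joint arm with a two-finger parallel gripper is mounted at the origin on the work surface. World frame = base frame: x ahead of the robot, y to its left, z up, the work surface at z = 0. Lengths are in m, angles in rad, forces in N, time in s.
With the tool pointing down it reaches from about 0.425 to 0.8 m from the base axis. Payload 8.3 kg.
Tool frame: the origin (TCP) lies midway between the tips of the shut fingers; the grasp point (between the pads) lies 19 mm behind it (grip_point_offset is the z of the grasp point in the tool frame, in m); z points along the fingers, y is the line along which they close (so a half turn about z gives the same grasp; the last joint's range is limited). The gripper opens to 85 mm and grips with 20 to 120 N. Pads are 22 mm wide; open, the fingers measure 114 mm over their backs; the gripper's body (76 mm by 85 mm) begins 54 mm behind the grasp point. The pads swing forward as they close: fully open they stand 13 mm farther back than shut.
Start: joints at [-1.294, 0.383, 0.016, 1.37, -0.006, 1.388, -0.046], TCP at [0.208, 0.589, 0.231] pointing down, gripper open.
Joint ranges: [-2.95, 2.95], [-0.25, 2.06], [-1.52, 1.56], [0.18, 2.33], [-1.44, 4.58], [0.02, 2.06], [-3.01, 3.01]. Speed limits (rad/s): [2.39, 2.39, 3.01, 3.01, 3.14, 3.14, 3.14].

### API

Orientations are given as a unit quaternion [x, y, z, w].
In Python, from workcell import * gives the robot as it stands. The module is installed in compiled form; this text tells all that it offers.
- The arm moves only by the shell command python3 -m jog 'ROWS' [OPENING] [FORCE]. ROWS is a JSON object of lists of equal length, an entry for each row: "dp": the shift along the tool's x, y, z in mm, a list of three; "roll": the turn about the tool's z in rad. A call has 1 to 10 rows; each row shifts and turns the commanded pose from where the row before left it, along the tool's axes as they then stand; what a row does not reach is not made up. A row lasts 1/10 s, in which the tool goes at most 50 mm and 8.59 degrees, less where a joint would pass 70% of its speed; a pose out of reach is approached as far as the arm can. A call with a gripper value outside its range is refused whole. OPENING is the closure, from -1 (fully open) to 1 (shut), so that 0 is half open, set as the call begins (- or left out, the last holds). The fingers move at their own pace and stop on an object; FORCE is the grip in N (left out, the last holds). Time passes only in rows, so rows that do not move let the fingers close. It gives the time, the measured TCP pose, the force, the opening and the grip force at its end, in the units of the state.
- observe(): the state, without advancing time (a new reading comes with each control period).
- camera(name): name is "side" or "top" or "wrist"; returns a dict with "frame" (420x560x3 uint8, red, green, blue), "z_map" (420x560 float32, m along the optical axis (not along the pixel's ray), 0 where there is no reading), "fx", "fy", "cx", "cy" (pixels), "D" ([k1, k2, p1, p2, k3] as OpenCV has them; the pictures are not rectified), "R" (3x3) and "t" (3): a world point X has camera coordinates R X + t; the wrist camera has in their place "hand_eye" (4x4, takes a point from camera to tool coordinates, whose origin is the TCP and whose axes are the flange's). Camera axes: x right, y down, z forward; pixel columns grow to the right and rows downward; lengths in m; the calibration is good to about 2 mm. A picture is of the moment at which its call begins: read the wrist's pose just before it.
- finish_job(): hands the job in; it is judged then, once.
Trained networks look in a picture, given as the dict that the camera call returned (one of the last four; its "shot" number tells which), for a name from the list of things; names that differ only in an ending like _2 or _b are one class to them, and where a whole thing is asked for, a point or a joint stands for the part that bears it (a point fixed in the world has none). Each returns a list of dicts, best first, with "conf" (0 to 1); they miss things now and then, are a little off and sometimes report something else, mostly with a low value. They report only what shows in the picture. A call takes as long as a camera call. They do not tell look-alikes from the thing itself.
- search_frame(picture, thing): "location" ([x, y, z] in m, in world coordinates, good to about 4 mm: the middle of the surface that is visible of it).
- landmark_of(picture, thing): "location" ([x, y, z] in m, in world coordinates, good to about 4 mm: a listed point, or the origin of a listed thing).
The state is a dict: "t": time; "joint_positions": joint angles; "qd": joint speeds; "effort": joint torques, N m; "tool_pos": TCP position; "eef_rot": TCP orientation; "wrist_force": force on the tool from outside, world axes, zero at the start; "torque": the same for the moment, N m; "opening": finger opening in m; "grasp_force": force on a finger pad.
Only numpy, scipy, OpenCV 4.12 (cv2) and the standard library are available. Lean on these libraries where they do the work, as an engineer would, in place of code of your own. Each camera call takes 0.05 s, during which the arm holds its last target. There are 200 camera calls.

### The job

The hardness tester's head has been set at the right height for the rubber disc on its anvil, but is still loose on its column. Turn the clamp handle on the head down until it is tight, without shifting the head up or down, and only then pull the operating lever on the head's other side down, without slamming it, all the way to its stop, so that the weighted gauge rests on the disc. Finish while still holding the lever at its stop with the gripper, for the reading to be taken, and leave the disc and the other things on the bench where they are.

Things in the scene. Friction and masses are not known exactly. Their poses are not given: they have to be found in the camera images.
- stand: fixed stand of a hardness tester: grey cast base 210 x 160 x 22 mm with a steel anvil (70 mm across, top 40 mm over the bench) and, at the back, a steel column 25 mm thick, 346 mm tall. Origin: on the bench, 5 mm behind the middle of the base; x points from the front (where the dial faces) to the back (column 50 mm behind the origin, anvil's centre 15 mm before it), y to the stand's left, z up
- head: grey cast head (carriage) around the column with an arm to the front, 120 x 52 x 56 mm. A spring balances its weight: while the clamp is loose only a light drag of about 10 N keeps it from sliding up or down the column; it cannot turn. Origin: middle of the arm's height, straight above the stand's origin (about 183 to 193 mm over the bench); axes as the stand's
- ram: gauge in the head's front: round white dial (60 mm), flat steel foot (18 mm) below, steel weight on top; 1.1 kg, slides in the head, carried by the lever's inner arm: it comes down with the lever and stays on the disc while the lever goes on to its stop. Origin: on its axis, level with the head's while the lever is up; its foot 125 mm lower (8 to 18 mm over the disc at first), its top 107 mm higher
- disc: grey rubber test disc, 50 mm across, 10 mm thick, loose on the anvil under the gauge's foot. Origin: centre of its underside
- clamp (a joint): angle of the clamp handle, rad: starts loose at 0 to 0.35, grows as the handle turns forward and down about the level axis through clamp_pivot; it begins to bite at about 0.8, counts as tight from 1.05 and stops at 1.25. Stiff (about 0.2 N m, 0.3 as it bites), it stays where it is left
- clamp_arm: clamp handle on the head's left (+y) side: steel rod with a black grip, 20 mm thick and 44 mm long, pointing outwards along the stand's y axis and free to spin. Origin: the grip's middle, 65 mm from clamp_pivot. At angle 0 the rod leans forward, 54 degrees above level; at its stop it points to the front, 17 degrees below level. The rod joins the grip's inner end; else nothing near
- clamp_pivot (a point): point on the clamp's axis (parallel to the stand's y), level with the middle of its grip: 110 mm to the left of the column's axis; goes with the head
- lever (a joint): angle of the operating lever, rad: 0 at rest (up), grows as it is pulled forward and down about the level axis through lever_pivot; fixed stop at 1.02, and within 0.07 of it counts as at the stop. A spring always turns it back up: about 5 N at the grip near the top, 12 N at the stop; released, it flies up
- lever_arm: operating lever on the head's right (-y) side: steel rod with a black grip, 24 mm thick and 50 mm long, pointing outwards along the stand's y axis and free to spin. Origin: the grip's middle, 150 mm from lever_pivot. At rest the rod leans forward, 50 degrees above level (grip 115 mm above the pivot, 97 mm in front of it); at its stop it points to the front, 9 degrees below level
- lever_pivot (a point): point on the lever's axis (parallel to the stand's y), level with the middle of its grip: 118 mm to the right of the head's middle; goes with the head
- spare_disc: bystander: spare grey rubber disc 50 mm across, 10 mm thick, lying by the stand. Origin: underside
- spare_disc_b: bystander: another such disc. Origin: underside
- test_block: bystander: steel reference block 50 x 50 x 16 mm with a rubber face, lying by the stand. Origin: underside
- petri_dish: bystander: covered glass dish 86 mm across, 17 mm high. Origin: underside
- glass_lid: bystander: round glass lid 72 mm across with a knob, 32 mm high. Origin: underside
- weighing_bottle: bystander: stoppered glass weighing bottle 48 mm across, 61 mm high. Origin: underside
- brush: bystander: flat brush with a wooden handle, 175 mm long, lying. Origin: under the middle of the handle
Mind the look-alikes: they are no part of the job. Leave any green look-alike of the disc alone.

How it is judged:
By the outcome, as a careful person would: the job done as asked, in the order asked, and still so for the second after the job is handed in, while the arm keeps its last pose, push and grip.
It also fails if it takes over 53 s, if anything falls off the work surface, if the arm or the gripper's body presses on something with over 40 N, if the wrist force passes 120 N, or if a joint passes its speed limit or range.

## Working session

There is one attempt and no reset: what is moved stays moved. The work goes in short steps, Python scripts to look and compute and a shell command to move; the robot and the scene stay as the last step left them, time stands still between calls to the robot, and variables do not carry over. Pictures are saved under pics/ and viewed, at most 10 in all, crops included, and the job is handed in when it is done.

```bash
mkdir -p pics; cat > h.py <<'E'
from workcell import *
import numpy as np, cv2
from scipy.spatial.transform import Rotation as Rn
E
python3 - <<'E'
from h import *
s=observe(); print(s['t'],s['tool_pos'],s['eef_rot'],s['opening'],s['wrist_force'])
print(Rn.from_quat(s['eef_rot']).as_matrix().round(3))
for n in ['side','top']:
    c=camera(n); cv2.imwrite(f'pics/{n}0.png',c['frame'][:,:,::-1])
    for k in ['stand','head','clamp_arm','clamp_pivot','lever_arm','lever_pivot','disc','ram']:
        print(n,k,[(np.round(d['location'],3).tolist(),round(d['conf'],2)) for d in landmark_of(c,k)[:3]])
E
```

```text
0.0 [0.20811357 0.58880663 0.23028258] [ 1.69066465e-01  9.85604182e-01 -9.51482729e-04 -1.48670350e-04] 0.08541466515193424 [ 0.33321501 -0.5374761   0.00194036]
[[-0.943  0.333 -0.001]
 [ 0.333  0.943 -0.002]
 [-0.    -0.002 -1.   ]]
side stand [([0.602, 0.022, -0.004], 0.8)]
side head [([0.604, 0.021, 0.188], 0.78), ([0.341, -0.186, 0.001], 0.58)]
side clamp_arm [([0.6, 0.129, 0.234], 0.64)]
side clamp_pivot [([0.648, 0.134, 0.193], 0.93)]
side lever_arm [([0.52, -0.1, 0.305], 0.87), ([0.601, 0.024, 0.192], 0.59)]
side lever_pivot [([0.61, -0.098, 0.19], 0.88), ([0.602, 0.022, -0.001], 0.44)]
side disc [([0.431, 0.088, -0.0], 0.73), ([0.589, 0.022, 0.192], 0.64), ([0.431, 0.002, 0.003], 0.58)]
side ram [([0.59, 0.02, 0.189], 0.89)]
top stand [([0.602, 0.019, -0.001], 0.77)]
top head [([0.598, 0.022, 0.195], 0.67)]
top clamp_arm [([0.603, 0.135, 0.235], 0.51)]
top clamp_pivot [([0.653, 0.133, 0.195], 0.86)]
top lever_arm [([0.513, -0.1, 0.305], 0.92)]
top lever_pivot [([0.614, -0.099, 0.19], 0.93), ([0.646, 0.129, 0.194], 0.74), ([0.602, 0.019, 0.193], 0.3)]
top disc [([0.589, 0.019, 0.041], 0.62), ([0.427, 0.088, 0.001], 0.49), ([0.428, 0.004, 0.003], 0.46)]
top ram [([0.586, 0.018, 0.191], 0.89)]
```

View pics/side0.png

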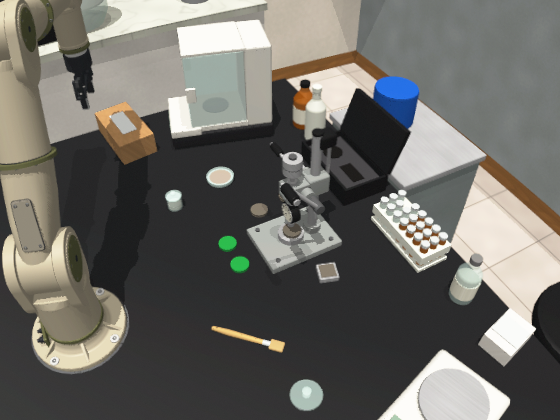

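View pics/top0.png

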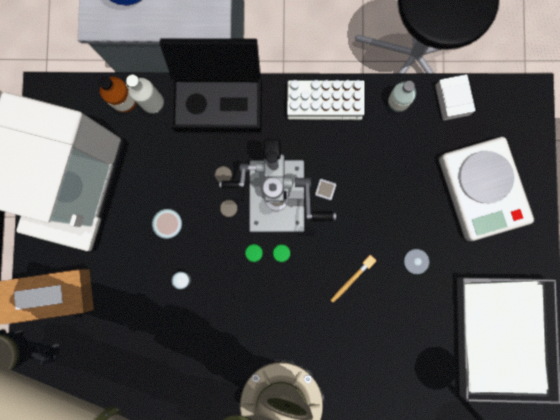

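The side picture shows the stand at about (295,235), with the clamp handle at (285,150) and the lever grip in front of the head. In the top picture the clamp is at (230,184) and the lever grip at (328,216). The green discs at (254,253) and (282,253) are look-alikes, and the spare discs are at (223,174) and (229,208). The stand's yaw is close to 0. I'll turn the tool so its y lies along world x, raise it and go over the clamp.

```bash
python3 -m jog '{"dp":[[0,0,-8],[0,0,-8],[0,0,-8],[0,0,-8],[0,0,-8],[0,0,-8],[0,0,-8],[0,0,-8],[0,0,-8],[0,0,-8]],"roll":[0.123,0.123,0.123,0.123,0.123,0.123,0.123,0.123,0.123,0.123]}' 1 40
python3 -m jog '{"dp":[[-20,20,0],[-30,26,0],[-30,26,0],[-30,26,0],[-30,26,0],[-30,26,0],[-30,26,0],[-30,26,0],[-30,26,0],[-20,20,0]],"roll":[0,0,0,0,0,0,0,0,0,0]}'
```

```text
t: 1.9
tool_pos: [0.2082, 0.5893, 0.3116]
eef_rot: [0.708, 0.706, -0.0, -0.0]
wrist_force: [-0.6, 0.5, 0.1]
opening: -0.0004
grasp_force: 0.0
t: 2.9
tool_pos: [0.4583, 0.3067, 0.3118]
eef_rot: [0.708, 0.706, 0.0, 0.0]
wrist_force: [1.4, 0.2, 0.8]
opening: -0.0001
grasp_force: 0.0
```

```bash
python3 -m jog '{"dp":[[-20,20,0],[-30,30,0],[-30,30,0],[-20,20,0],[0,0,0]],"roll":[0,0,0,0,0]}'
python3 - <<'E'
from h import *
s=observe()
for n in ['side','top','wrist']:
    c=camera(n)
    if n!='top': cv2.imwrite(f'pics/{n}1.png',c['frame'][:,:,::-1])
    for k in ['clamp_arm','clamp_pivot','lever_arm','lever_pivot','head']:
        print(n,k,[(np.round(d['location'],4).tolist(),round(d['conf'],2)) for d in landmark_of(c,k)[:2]])
print(s['tool_pos'])
E
```

```text
t: 3.4
tool_pos: [0.5592, 0.2045, 0.3111]
eef_rot: [0.709, 0.705, -0.001, 0.001]
wrist_force: [-0.7, -0.9, -0.3]
opening: 0.0002
grasp_force: 0.0
side clamp_arm [([0.5973, 0.1317, 0.2347], 0.49)]
side clamp_pivot [([0.6465, 0.1332, 0.194], 0.58)]
side lever_arm [([0.5186, -0.101, 0.3086], 0.72)]
side lever_pivot [([0.6138, -0.0945, 0.1926], 0.57), ([0.5128, 0.3417, -0.0009], 0.23)]
side head [([0.6018, 0.0229, 0.1901], 0.83)]
top clamp_arm [([0.6016, 0.1323, 0.2367], 0.5), ([0.5636, 0.1617, -0.0033], 0.2)]
top clamp_pivot [([0.6507, 0.1332, 0.1937], 0.85)]
top lever_arm [([0.5174, -0.0968, 0.3055], 0.78)]
top lever_pivot [([0.6145, -0.0953, 0.1936], 0.79), ([0.5883, 0.0199, 0.192], 0.55)]
top head [([0.6014, 0.0207, 0.1968], 0.84)]
wrist clamp_arm [([0.6011, 0.1303, 0.2359], 0.71)]
wrist clamp_pivot []
wrist lever_arm []
wrist lever_pivot []
wrist head [([0.5145, 0.3443, 0.0071], 0.17)]
[0.55922134 0.20446975 0.31114399]
```

View pics/wrist1.png

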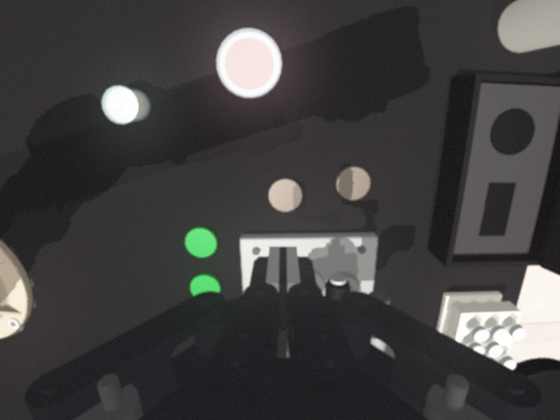

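The wrist picture shows the shut fingertips at about (290,250). The clamp grip shows just right and below them at about (338,285), which agrees with the clamp estimate (0.601, 0.131, 0.236). I'll move above it.

```bash
python3 -m jog '{"dp":[[-20,12,0],[-25,15,0],[-20,12,6],[0,0,15],[0,0,15],[0,0,10],[0,0,6],[0,0,0]],"roll":[0,0,0,0,0,0,0,0]}'
python3 - <<'E'
from h import *
s=observe(); print(s['tool_pos'],s['wrist_force'])
c=camera('side'); p=c['frame'][120:250,220:380,::-1]
cv2.imwrite('pics/side2.png',cv2.resize(p,None,fx=4.5,fy=4.5,interpolation=cv2.INTER_CUBIC))
E
```

```text
t: 5.1
tool_pos: [0.5953, 0.1449, 0.2586]
eef_rot: [0.707, 0.708, -0.001, -0.0]
wrist_force: [1.3, 0.5, -0.1]
opening: 0.0003
grasp_force: 0.0
[0.59534605 0.14491236 0.25856273] [ 1.28771798  0.46852994 -0.0977385 ]
```

View pics/side2.png

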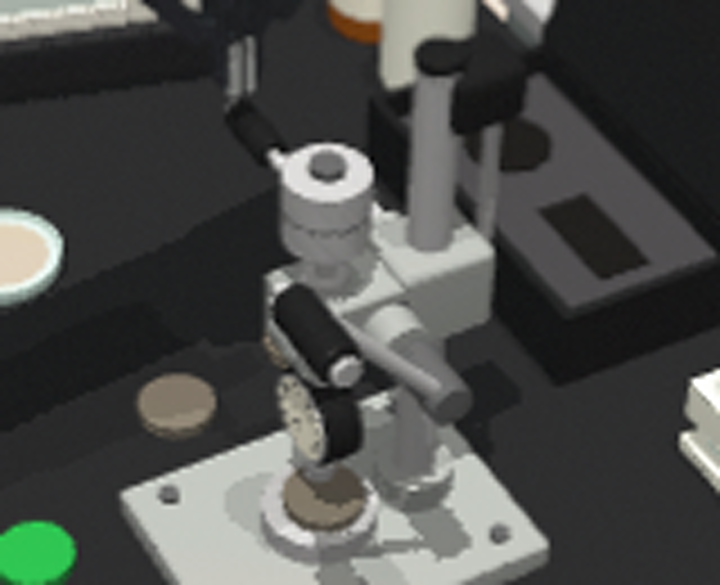

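The crop shows the shut fingertips at (240,90) just above the outer half of the clamp grip at (255,130). They are clear of the rod and the weight. I'll press down along the arc in small steps.

```bash
python3 -m jog '{"dp":[[-6,2,2],[0,0,4],[0,0,4],[0,-1,3],[0,-1,3],[0,-2,3],[0,-1,3],[0,0,0]],"roll":[0,0,0,0,0,0,0,0]}'
python3 -m jog '{"dp":[[0,-1,3],[0,-1,3],[0,-1,3],[0,-1,3],[0,0,0]],"roll":[0,0,0,0,0]}'
python3 - <<'E'
from h import *
for n in ['side','top']:
    c=camera(n)
    for k in ['clamp_arm','clamp_pivot','head','lever_pivot']:
        print(n,k,[(np.round(d['location'],4).tolist(),round(d['conf'],2)) for d in landmark_of(c,k)[:1]])
E
```

```text
t: 5.95
tool_pos: [0.5925, 0.1388, 0.2372]
eef_rot: [0.707, 0.708, 0.0, -0.0]
wrist_force: [0.5, -0.5, 2.4]
opening: 0.0001
grasp_force: 0.9
t: 6.45
tool_pos: [0.5883, 0.1386, 0.2245]
eef_rot: [0.707, 0.707, -0.001, -0.0]
wrist_force: [0.3, 0.2, 0.5]
opening: -0.0003
grasp_force: 0.1
side clamp_arm [([0.5869, 0.128, 0.2133], 0.53)]
side clamp_pivot [([0.6504, 0.1335, 0.1922], 0.71)]
side head [([0.6014, 0.0234, 0.1898], 0.59)]
side lever_pivot [([0.6109, -0.0978, 0.1921], 0.81)]
top clamp_arm [([0.5881, 0.1334, 0.2155], 0.58)]
top clamp_pivot [([0.6498, 0.1301, 0.1944], 0.64)]
top head [([0.3391, -0.1869, -0.0035], 0.68)]
top lever_pivot [([0.6125, -0.0986, 0.1929], 0.79)]
```

The handle follows and the head has not moved. I'll carry on.

```bash
python3 -m jog '{"dp":[[0,-1,3],[0,-1,3],[0,-1,3],[0,0,3],[0,0,3],[0,0,3],[0,0,3],[0,0,3],[0,0,3],[0,0,0]],"roll":[0,0,0,0,0,0,0,0,0,0]}'
python3 -m jog '{"dp":[[0,0,3],[0,0,3],[0,0,0]],"roll":[0,0,0]}'
python3 - <<'E'
from h import *
for n in ['side','top']:
    c=camera(n)
    for k in ['clamp_arm','clamp_pivot','head','lever_pivot']:
        print(n,k,[(np.round(d['location'],4).tolist(),round(d['conf'],2)) for d in landmark_of(c,k)[:1]])
E
```

```text
t: 7.95
tool_pos: [0.5855, 0.1386, 0.1976]
eef_rot: [0.707, 0.707, -0.0, -0.0]
wrist_force: [-1.1, -0.0, 0.5]
opening: 0.0003
grasp_force: 0.1
t: 8.25
tool_pos: [0.5855, 0.1386, 0.1918]
eef_rot: [0.707, 0.707, -0.0, -0.0]
wrist_force: [0.6, 0.3, 1.1]
opening: -0.0001
grasp_force: 0.5
side clamp_arm [([0.5887, 0.02, 0.0371], 0.56)]
side clamp_pivot [([0.652, 0.1336, 0.1938], 0.88)]
side head [([0.6052, 0.0229, 0.1892], 0.56)]
side lever_pivot [([0.6099, -0.0967, 0.1891], 0.88)]
top clamp_arm [([0.5847, 0.1323, 0.1835], 0.45)]
top clamp_pivot [([0.6506, 0.1317, 0.1936], 0.74)]
top head [([0.6008, 0.024, 0.1949], 0.96)]
top lever_pivot [([0.6124, -0.0982, 0.1933], 0.62)]
```

```bash
python3 -m jog '{"dp":[[0,0,1.5],[0,0,1.5]],"roll":[0,0]}'
python3 -m jog '{"dp":[[0,0,1],[0,0,1]],"roll":[0,0]}'
python3 -m jog '{"dp":[[0,0,1],[0,0,1]],"roll":[0,0]}'
```

```text
t: 8.95
tool_pos: [0.5861, 0.1387, 0.1897]
eef_rot: [0.707, 0.707, 0.0, 0.0]
wrist_force: [-0.2, 0.3, 2.5]
opening: 0.0001
grasp_force: 1.7
t: 9.15
tool_pos: [0.5859, 0.1387, 0.1875]
eef_rot: [0.707, 0.707, 0.0, 0.0]
wrist_force: [-0.4, 0.2, 3.6]
opening: -0.0002
grasp_force: 1.7
t: 9.35
tool_pos: [0.5858, 0.1387, 0.1853]
eef_rot: [0.707, 0.707, 0.0, 0.0]
wrist_force: [0.3, -0.3, 3.5]
opening: 0.0003
grasp_force: 1.8
```

The clamp is at about 1.24 rad, close to its stop. I'll lift away and cross to the lever.

```bash
python3 -m jog '{"dp":[[0,0,-10],[0,0,-25],[0,0,-30],[0,0,-30],[0,0,-30],[0,0,-30],[0,0,0]],"roll":[0,0,0,0,0,0,0]}'
python3 -m jog '{"dp":[[-20,-5,-10],[-35,-10,0],[-35,-10,0],[-35,-10,0],[-35,-10,0],[-35,-10,0],[-25,-8,0],[-15,-7,0],[-6,0,0],[0,0,0]],"roll":[0,0,0,0,0,0,0,0,0,0]}' -1
python3 - <<'E'
from h import *
s=observe(); print(s['tool_pos'])
for n in ['side','top','wrist']:
    c=camera(n)
    if n=='side':
        p=c['frame'][120:250,220:380,::-1]
        cv2.imwrite('pics/side3.png',cv2.resize(p,None,fx=4.5,fy=4.5,interpolation=cv2.INTER_CUBIC))
    for k in ['clamp_arm','clamp_pivot','head','lever_arm','lever_pivot']:
        print(n,k,[(np.round(d['location'],4).tolist(),round(d['conf'],2)) for d in landmark_of(c,k)[:1]])
E
```

```text
t: 10.05
tool_pos: [0.5869, 0.1385, 0.3452]
eef_rot: [0.707, 0.707, 0.003, 0.002]
wrist_force: [-0.1, -0.5, 0.2]
opening: 0.0003
grasp_force: 0.0
t: 11.05
tool_pos: [0.5159, -0.1025, 0.3502]
eef_rot: [0.707, 0.707, 0.0, -0.0]
wrist_force: [-0.2, -0.1, 0.4]
opening: 0.085
grasp_force: 0.0
[ 0.51590037 -0.10247886  0.35015361]
side clamp_arm [([0.5834, 0.1307, 0.1755], 0.37)]
side clamp_pivot [([0.6495, 0.1347, 0.1953], 0.86)]
side head [([0.5105, 0.3418, -0.0002], 0.36)]
side lever_arm [([0.5173, -0.1004, 0.304], 0.96)]
side lever_pivot [([0.6112, -0.0964, 0.1932], 0.86)]
top clamp_arm [([0.5851, 0.1317, 0.1741], 0.67)]
top clamp_pivot [([0.6499, 0.1306, 0.1935], 0.85)]
top head [([0.6019, 0.0226, 0.1939], 0.97)]
top lever_arm []
top lever_pivot []
wrist clamp_arm []
wrist clamp_pivot []
wrist head [([0.5996, 0.0167, 0.1934], 0.63)]
wrist lever_arm [([0.5217, -0.099, 0.3096], 0.85)]
wrist lever_pivot []
```

View pics/side3.png

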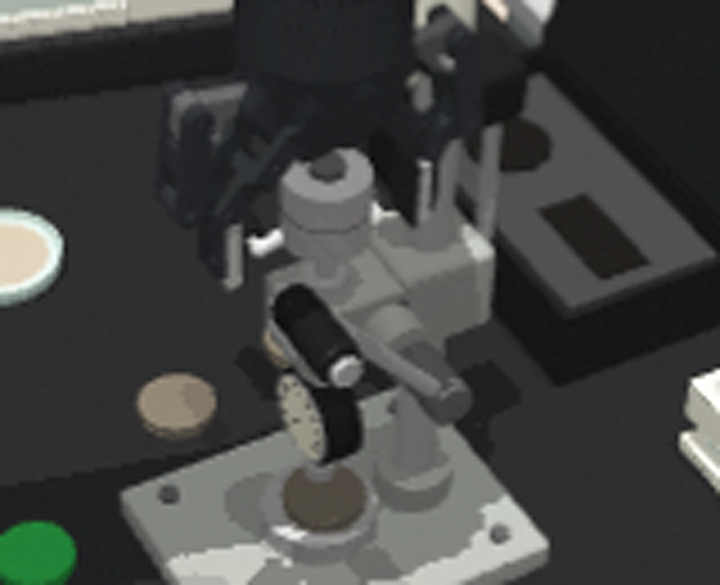

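The crop shows the open fingers straddling the lever grip from above, at (235,260) and (425,190). The clamp grip is now low behind the weight. I'll descend and grip.

```bash
python3 -m jog '{"dp":[[0,2,10],[0,0,15],[0,0,15],[0,0,14],[0,0,8],[0,0,0]],"roll":[0,0,0,0,0,0]}'
python3 -m jog '{"dp":[[0,0,0],[0,0,0],[0,0,0],[0,0,0],[0,0,0],[0,0,0],[0,0,0],[0,0,0]],"roll":[0,0,0,0,0,0,0,0]}' 1 60
python3 - <<'E'
from h import *
s=observe(); print(s['tool_pos'],s['wrist_force'])
for n in ['side','top']:
    c=camera(n)
    if n=='side':
        p=c['frame'][120:250,220:380,::-1]
        cv2.imwrite('pics/side4.png',cv2.resize(p,None,fx=4.5,fy=4.5,interpolation=cv2.INTER_CUBIC))
    for k in ['lever_arm','lever_pivot']:
        print(n,k,[(np.round(d['location'],4).tolist(),round(d['conf'],2)) for d in landmark_of(c,k)[:1]])
E
```

```text
t: 12.55
tool_pos: [0.5174, -0.1022, 0.2869]
eef_rot: [0.707, 0.708, -0.001, -0.001]
wrist_force: [-0.5, -0.2, -0.2]
opening: 0.0853
grasp_force: 0.0
t: 13.35
tool_pos: [0.5172, -0.1026, 0.2885]
eef_rot: [0.707, 0.707, -0.0, -0.001]
wrist_force: [-5.7, -0.1, 3.2]
opening: 0.0224
grasp_force: 58.5
[ 0.51718217 -0.10264365  0.28850011] [-5.67675904 -0.05365744  3.15420612]
side lever_arm [([0.5181, -0.0984, 0.3079], 0.6)]
side lever_pivot [([0.6122, -0.0976, 0.1942], 0.77)]
top lever_arm []
top lever_pivot [([0.6137, -0.0966, 0.1928], 0.71)]
```

View pics/side4.png

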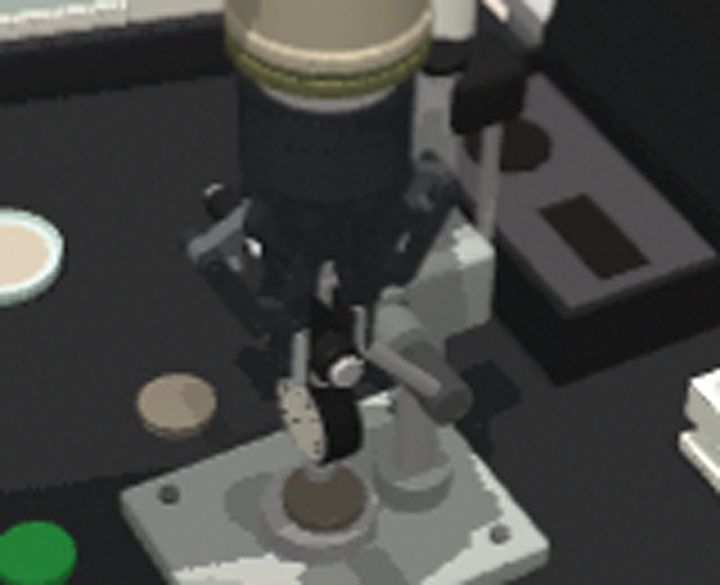

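The crop shows the fingers closed on the grip at (330,350), with about 5 N of lever load on the wrist. I'll pull slowly along the arc, 10 degrees per call.

```bash
python3 -m jog '{"dp":[[0,-1.7,1.3],[0,-1.9,1.6],[0,-2,1.8],[0,-2,1.9],[0,-1.9,1.9],[0,-1.8,2],[0,-1.8,2],[0,-1.8,2],[0,-1.8,2],[0,-1.8,2]],"roll":[0,0,0,0,0,0,0,0,0,0]}'
python3 -m jog '{"dp":[[0,-1.6,2.1],[0,-1.6,2.1],[0,-1.5,2.1],[0,-1.5,2.1],[0,-1.5,2.1],[0,-1.5,2.1],[0,-1.5,2.2],[0,-1.5,2.2],[0,-1.4,2.2],[0,-1.4,2.2]],"roll":[0,0,0,0,0,0,0,0,0,0]}'
```

```text
t: 14.65
tool_pos: [0.4999, -0.1028, 0.2712]
eef_rot: [0.707, 0.707, 0.001, 0.001]
wrist_force: [-3.0, 0.1, 8.2]
opening: 0.0222
grasp_force: 59.0
t: 15.65
tool_pos: [0.4846, -0.1031, 0.2497]
eef_rot: [0.707, 0.707, 0.0, 0.001]
wrist_force: [-4.5, -2.2, 10.3]
opening: 0.0224
grasp_force: 59.1
```

```bash
python3 -m jog '{"dp":[[0,-1.2,2.3],[0,-1.2,2.3],[0,-1.2,2.3],[0,-1.1,2.4],[0,-1.1,2.4],[0,-1.1,2.4],[0,-1.1,2.4],[0,-1,2.4],[0,-1,2.4],[0,-1,2.4]],"roll":[0,0,0,0,0,0,0,0,0,0]}'
python3 - <<'E'
from h import *
for n in ['side','top']:
    c=camera(n)
    for k in ['lever_arm','lever_pivot','clamp_arm','ram']:
        print(n,k,[(np.round(d['location'],4).tolist(),round(d['conf'],2)) for d in landmark_of(c,k)[:1]])
E
```

```text
t: 16.65
tool_pos: [0.4732, -0.1033, 0.2257]
eef_rot: [0.707, 0.707, 0.0, 0.0]
wrist_force: [-5.8, -1.6, 9.6]
opening: 0.0221
grasp_force: 59.1
side lever_arm [([0.4739, -0.1042, 0.2434], 0.83)]
side lever_pivot [([0.6136, -0.0951, 0.1926], 0.93)]
side clamp_arm []
side ram [([0.5876, 0.0209, 0.1754], 0.57)]
top lever_arm []
top lever_pivot [([0.6121, -0.0991, 0.1932], 0.8)]
top clamp_arm [([0.5879, 0.1328, 0.175], 0.76)]
top ram [([0.5884, 0.016, 0.1772], 0.53)]
```

```bash
python3 -m jog '{"dp":[[0,-0.9,2.5],[0,-0.8,2.5],[0,-0.8,2.5],[0,-0.8,2.5],[0,-0.7,2.5],[0,-0.7,2.6],[0,-0.6,2.6],[0,-0.6,2.6],[0,-0.5,2.6],[0,-0.5,2.6]],"roll":[0,0,0,0,0,0,0,0,0,0]}'
python3 -m jog '{"dp":[[0,-0.4,2.6],[0,-0.4,2.6],[0,-0.3,2.6],[0,-0.3,2.6],[0,-0.2,2.6],[0,-0.2,2.6],[0,-0.2,2.6],[0,-0.1,2.6],[0,-0.1,2.6],[0,0,2.6]],"roll":[0,0,0,0,0,0,0,0,0,0]}'
python3 -m jog '{"dp":[[0,0,1.6],[0,0,1.6],[0,0,1.6],[0,0.1,1.6],[0,0.2,1.6],[0,0.2,1.6],[0,0.2,1.6],[0,0.2,1.6],[0,0.2,1.6],[0,0.2,1.6]],"roll":[0,0,0,0,0,0,0,0,0,0]}'
```

```text
t: 18.15
tool_pos: [0.4662, -0.1034, 0.2002]
eef_rot: [0.707, 0.707, -0.0, 0.0]
wrist_force: [-7.3, -2.5, 11.6]
opening: 0.0226
grasp_force: 59.2
t: 19.15
tool_pos: [0.4639, -0.1034, 0.174]
eef_rot: [0.707, 0.707, -0.0, -0.0]
wrist_force: [-8.9, -1.8, 10.5]
opening: 0.022
grasp_force: 59.2
t: 20.15
tool_pos: [0.4647, -0.1034, 0.1577]
eef_rot: [0.707, 0.707, -0.001, -0.0]
wrist_force: [-9.4, -2.7, 10.7]
opening: 0.0224
grasp_force: 59.2
```

```bash
python3 -m jog '{"dp":[[0,0,1],[0,0,1],[0,0,1],[0,0,1],[0,0,0]],"roll":[0,0,0,0,0]}'
python3 -m jog '{"dp":[[0,0,1],[0,0,1],[0,0,0]],"roll":[0,0,0]}'
python3 -m jog '{"dp":[[0,0,1],[0,0,1],[0,0,0]],"roll":[0,0,0]}'
```

```text
t: 20.65
tool_pos: [0.4652, -0.1033, 0.1539]
eef_rot: [0.707, 0.707, -0.0, -0.0]
wrist_force: [-7.1, -1.7, 11.6]
opening: 0.0222
grasp_force: 59.2
t: 20.95
tool_pos: [0.4654, -0.1033, 0.152]
eef_rot: [0.707, 0.707, -0.0, 0.0]
wrist_force: [-7.1, -0.7, 11.6]
opening: 0.0224
grasp_force: 59.2
t: 21.25
tool_pos: [0.4657, -0.1034, 0.1507]
eef_rot: [0.707, 0.707, 0.0, 0.0]
wrist_force: [-8.8, -0.4, 16.9]
opening: 0.0229
grasp_force: 59.9
```

```bash
python3 -m jog '{"dp":[[0,0,0.5],[0,0,0],[0,0,0],[0,0,0],[0,0,0]],"roll":[0,0,0,0,0]}'
python3 - <<'E'
from h import *
for n in ['side','top']:
    c=camera(n)
    if n=='side':
        p=c['frame'][120:250,220:380,::-1]
        cv2.imwrite('pics/side5.png',cv2.resize(p,None,fx=4.5,fy=4.5,interpolation=cv2.INTER_CUBIC))
    for k in ['lever_arm','lever_pivot','clamp_arm','ram','head','disc']:
        print(n,k,[(np.round(d['location'],4).tolist(),round(d['conf'],2)) for d in landmark_of(c,k)[:1]])
E
```

```text
t: 21.75
tool_pos: [0.4657, -0.1034, 0.1505]
eef_rot: [0.707, 0.707, 0.0, 0.0]
wrist_force: [-10.8, -0.6, 20.5]
opening: 0.0224
grasp_force: 60.2
side lever_arm [([0.4648, -0.1029, 0.1687], 0.57)]
side lever_pivot [([0.6128, -0.0948, 0.1919], 0.88)]
side clamp_arm [([0.6025, 0.0201, 0.1927], 0.18)]
side ram [([0.5895, 0.0195, 0.1786], 0.96)]
side head [([0.6028, 0.021, 0.1929], 0.6)]
side disc [([0.4294, 0.0031, 0.0051], 0.78)]
top lever_arm []
top lever_pivot [([0.6146, -0.0971, 0.192], 0.85)]
top clamp_arm [([0.586, 0.1313, 0.1743], 0.49)]
top ram [([0.5852, 0.0219, 0.1753], 0.6)]
top head [([0.601, 0.024, 0.1939], 0.7)]
top disc [([0.4278, 0.0839, 0.0008], 0.66)]
```

View pics/side5.png

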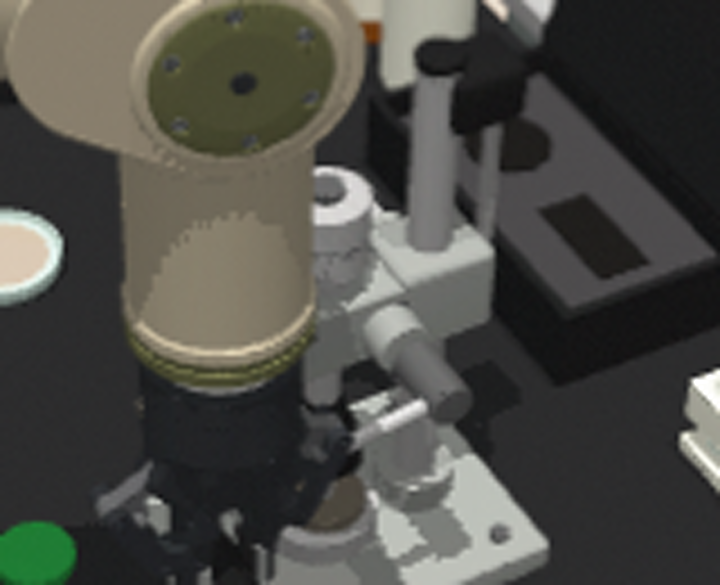

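The lever is at its stop: the grip is 23 mm below the pivot, and the force rises from 12 to 20 N there. The gauge is down on the disc, the clamp is still tight and the head has not moved.

```bash
python3 -c "
from workcell import *
print(finish_job())"
```

```text
the job is handed in; nothing more can be done
None
```

The clamp is tight at about 1.24 rad with the head at its original height, the lever was then pulled slowly to its stop and is still held there by the gripper, the gauge rests on the disc, and the job was handed in at about 22 s.

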